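Release the left-hand clamp nut of a bench grinder and take out its slotted clamp plate

TASK

The grinder's disc is due for a change: its wing nut has a left-hand thread, so loosen it clockwise seen from above, by at least a good third of a turn, and never tighten it. Then draw the slotted clamp plate out sideways from under the nut by its tab and set it down, not dropped, flat on the floor of the aluminium tray with its tab up. Leave the pot, the spanner and the plastic sample where they are.

Things in the scene. Friction and masses are not known exactly. Their poses are not given: they have to be found in the camera images.
- nut (a joint): Wing nut on the grinder's upright stud, left-hand thread. Reads about 0 at the start (tight) and grows, in rad, as the nut turns CLOCKWISE seen from above, which loosens it; stop at 3.3. It rises 1.6 mm per rad as it loosens. Anticlockwise tightens it (negative values, jams by -0.4). Turning takes about 0.1 N m and it stays where it is left.
- nut_grip (a point): Grip point of the dark steel wing nut: on its axis, in the middle of an upright flat bar 64 mm long (x), 14 mm thick (y), 36 mm high (z up) on a round flange 44 mm across, 6 mm high. Bar top 11 mm above this point; flange top 25 mm and flange underside 31 mm below it. The flange rests on the clamp plate. The bar may start in any direction. The stud's end shows 6 to 11 mm above the bar.
- stud_axis (a point): Point on the axis of the grinder's fixed upright stud (14 mm diameter), 101 mm above the bench: level with the clamped plate's upper face. The grinder is a round grey housing 164 mm across, with a dark 150 mm disc on top and on it a dark steel flange 116 mm across, top 94 mm above the bench, that carries the plate. Fixed.
- plate_tab (a point): Grip point in the upright tab of the loose steel clamp plate (about 0.15 kg). Tab 30 mm long (x), 12 mm thick (y), top 42 mm above the plate's upper face; this point is 25 mm above that face, 32 mm above the underside. x runs from the tab towards the open slot, z up. At the start the slot straddles the stud under the nut and the tab points roughly towards the robot.
- plate_mid (a point): Middle of the clamp plate's flat body, 120 x 56 x 7 mm (x, y, z), half-way up its 7 mm. Axes as plate_tab; the tab's centre lies 43 mm from here towards -x, 17 mm from the plate's closed end.
- plate_seat (a point): Point of the plate, 75 mm from the tab's centre towards +x, half-way up its 7 mm, where the stud passes when clamped. The 20 mm wide slot ends 10 mm on the tab side of this point and is open at the other end, 28 mm from it: slid level towards its tab by more than 50 mm, the plate is clear of the nut's flange and can be lifted.
- tray_in (a point): Centre of the inner floor (3 mm above the bench) of the shallow open aluminium tray, outside 200 x 150 x 18 mm, walls 3 mm; x = along its 200 mm. Fixed.
- grease_pot: Small pot with a screw lid, 56 mm across, 44 mm high, standing on the bench between grinder and tray; origin under its centre. Bystander.
- spanner: Open-ended spanner lying on the bench near the robot, 160 mm long (along its y), 28 wide, 6 thick; origin under its centre. Bystander, not needed.
- sample: Square plastic box-shaped sample, 51 x 51 x 19 mm, lying on the bench near the robot; origin under its centre. Bystander.
- plate: The same loose clamp plate as a whole; origin on its underside below plate_seat, same axes.
There are look-alikes about, which are no part of the job. Of the things shaped like the plate, the bare steel one is meant.

How it is judged (in metres and radians):
On the way, in this order (a step that is already met when the one before it is completed fails the run):
1. the nut is loosened clockwise by 1.9 rad or more while the plate is still in place (moved less than 20 mm) (value of joint nut above 1.9 rad and distance of plate_seat from where it was at the start of the episode below 0.02 m), for 0.1 s.
2. the plate is drawn clear of the stud (its seat more than 50 mm from the stud's axis) (horizontal distance between plate_seat and stud_axis above 0.05 m), for 0.1 s.
3. the plate is lowered into the tray to within about 10 mm of its floor while still held by the fingers (contact force between the fingers and plate above 0.5 N and horizontal distance between plate_mid and tray_in below 0.07 m and z of plate_mid in the frame of tray_in below 0.014 m), for 0.05 s.
At the end, for the whole second after the job is handed in: The plate lies flat on the tray floor, tab up (tilt under 0.1 rad, its middle within 7 mm above the floor and 60 mm of the floor's centre), at rest; the nut is still loosened by more than 1.8 rad (horizontal distance between plate_mid and tray_in below 0.06 m and z of plate_mid in the frame of tray_in below 0.007 m and angle between plate_mid's own z axis and vertical below 0.1 rad and linear speed of plate below 0.02 m/s and value of joint nut above 1.8 rad); the robot touches nothing.
It fails at once if the nut is tightened by more than 0.25 rad (value of joint nut below -0.25 rad).
It fails at once if the grease pot is moved by more than 25 mm (distance of grease_pot from where it was at the start of the episode above 0.025 m).
It fails at once if the spanner is moved by more than 25 mm (distance of spanner from where it was at the start of the episode above 0.025 m).
It fails at once if the sample is moved by more than 25 mm (distance of sample from where it was at the start of the episode above 0.025 m).
It also fails if it takes over 67 s, if anything falls off the work surface, if the arm or the gripper's body presses on something with over 40 N, if the wrist force passes 120 N, or if a joint passes its speed limit or range.

ROBOT

A 6-joint arm with a two-finger parallel gripper is mounted at the origin on the work surface; the furniture and walls round the work are solid. World frame = base frame: x ahead of the robot, y to its left, z up, the work surface at z = 0. Lengths are in m, angles in degrees, forces in N, time in s.
With the tool pointing down it reaches from about 0.4 to 0.825 m from the base axis. Payload 7 kg.
Tool frame: the origin (TCP) lies midway between the tips of the shut fingers; the grasp point (between the pads) lies 19 mm behind it; z points along the fingers, y is the line along which they close (so a half turn about z gives the same grasp; the last joint's range is limited). The gripper opens to 88 mm and grips with 3 to 60 N. Pads are 19 mm wide; open, the fingers measure 130 mm over their backs; the gripper's body (78 mm by 193 mm) begins 47 mm behind the grasp point.
Start: joints at [-53.91, 20.546, 0.682, 0, -70.136, -16.507], TCP at [0.226, -0.636, 0.227] pointing down, gripper open.
Joint ranges: [-176.03, 176.03], [-82.01, 121.73], [-58.28, 71.71], [-173.87, 95.51], [-174.79, -0.11], [-173.66, 173.66]. Speed limits (degrees/s): [136.94, 136.94, 172.46, 180, 180, 180].

INTERFACE

Orientations are given as [roll, pitch, yaw] about the fixed x, y, z axes, in that order (R = Rz(yaw) Ry(pitch) Rx(roll)).
In Python, from plant import r gives the robot as it stands. The module is installed in compiled form; this text tells all that it offers.
- The arm moves only by the tool play_rows, never from a script. Its argument "rows" is a list of rows, each an object with "slide": the shift along the tool's x, y, z as a fraction of full scale, a list of three; "delta_rot": the turn, a rotation vector about the tool's x, y, z as a fraction of full scale, a list of three; "fingers": the opening, from -1 (shut) to 1 (fully open). In form: [{"slide": [x, y, z], "delta_rot": [rx, ry, rz], "fingers": fingers}, ...]. A call has 1 to 8 rows; each row shifts and turns the commanded pose from where the row before left it, along the tool's axes as they then stand; what a row does not reach is not made up. Full scale, the value 1, is 0.15 m for a shift and 0.08 rad for a turn. A row lasts 1/8 s, in which the tool goes at most 62.5 mm and 10.7 degrees, less where a joint would pass 70% of its speed; a pose out of reach is approached as far as the arm can. A call with a number of a shift or a turn outside -1 to 1 is refused whole. A call with a gripper value outside its range is refused whole. The fingers move at their own pace and stop on an object; "squeeze" is the grip in N (left out, the last holds). Time passes only in rows, so rows that do not move let the fingers close. It gives the time, the measured TCP pose, the force, the opening and the grip force at its end, in the units of the state.
- r.get_state(): the state, without advancing time (a new reading comes with each control period).
- r.capture(name): name is "scene" or "top" or "wrist"; returns a dict with "image" (480x640x3 uint8, blue, green, red), "fx", "fy", "cx", "cy" (pixels), "R" (3x3) and "t" (3): a world point X has camera coordinates R X + t; the wrist camera has in their place "T_tool_cam" (4x4, takes a point from camera to tool coordinates, whose origin is the TCP and whose axes are the flange's). Camera axes: x right, y down, z forward; pixel columns grow to the right and rows downward; lengths in m; the calibration is good to about 2 mm. A picture is of the moment at which its call begins: read the wrist's pose just before it. There is no depth.
- r.close_job(): hands the job in; it is judged then, once.
The state is a dict: "time_s": time; "joints": joint angles; "qd": joint speeds; "joint_torque": joint torques, N m; "tcp_pos": TCP position; "eef_rot": TCP orientation; "contact_force": force on the tool from outside, world axes, zero at the start; "moment": the same for the moment, N m; "gripper_width": finger opening in m; "gripper_force": force on a finger pad.
Only numpy, scipy, OpenCV 4.12 (cv2) and the standard library are available. Lean on these libraries where they do the work, as an engineer would, in place of code of your own. Each camera call takes 0.05 s, during which the arm holds its last target. There are 200 camera calls.

## Working session

There is one attempt and no reset: what is moved stays moved. The work goes in short steps, Python scripts to look and compute and a tool call to move; the robot and the scene stay as the last step left them, time stands still between calls to the robot, and variables do not carry over. Pictures are saved under pics/ and viewed, at most 10 in all, crops included, and the job is handed in when it is done.

Besides the shell and the picture viewer there is one more tool, called after "Emit:" as name([rows], argument=value, ...), one row to a line, values as JSON. play_rows: Moves the arm, as the interface text tells. Shift numbers are shares of 0.15 m and turn numbers shares of 0.08 rad, none past 1 either way. Its arguments: {"type":"object","properties":{"rows":{"type":"array"},"squeeze":{"type":"number"}},"required":["rows"]}

```bash
mkdir -p pics; cat > h.py <<'E'
import numpy as np, cv2
from plant import r
from scipy.spatial.transform import Rotation as Ro
def cap(n,f=None):
    s=r.get_state(); c=r.capture(n)
    if f: cv2.imwrite('pics/'+f,c['image'])
    if n=='wrist':
        T=np.eye(4);T[:3,:3]=Ro.from_euler('xyz',s['eef_rot'],degrees=True).as_matrix();T[:3,3]=s['tcp_pos']
        M=T@np.array(c['T_tool_cam']); c['R']=M[:3,:3].T; c['t']=-M[:3,:3].T@M[:3,3]
    c['R']=np.array(c['R']);c['t']=np.array(c['t'])
    return c
def ray(c,u,v,z):
    d=c['R'].T@np.array([(u-c['cx'])/c['fx'],(v-c['cy'])/c['fy'],1]); o=-c['R'].T@c['t']
    return o+d*(z-o[2])/d[2]
def proj(c,X):
    p=c['R']@np.array(X)+c['t']; return p[0]/p[2]*c['fx']+c['cx'],p[1]/p[2]*c['fy']+c['cy']
E
python3 - <<'E'
from h import *
import pickle
s=r.get_state();print(s['tcp_pos'],s['eef_rot'],s['gripper_width'],s['time_s'])
for n in('scene','top'):
    c=cap(n,n+'0.png'); pickle.dump(c,open(n+'.pkl','wb')); print(n,-c['R'].T@c['t'],c['fx'])
E
```

```text
[ 0.22602774 -0.63549546  0.22561433] [ 1.79902632e+02 -1.06164598e-02 -1.60420953e+02] 0.08755716534984301 0.0
scene [-0.19528059 -0.51547792  0.603968  ] 601.2200283803102
top [0.30483994 0.0018519  1.06430871] 459.14773342117513
```

View pics/top0.png

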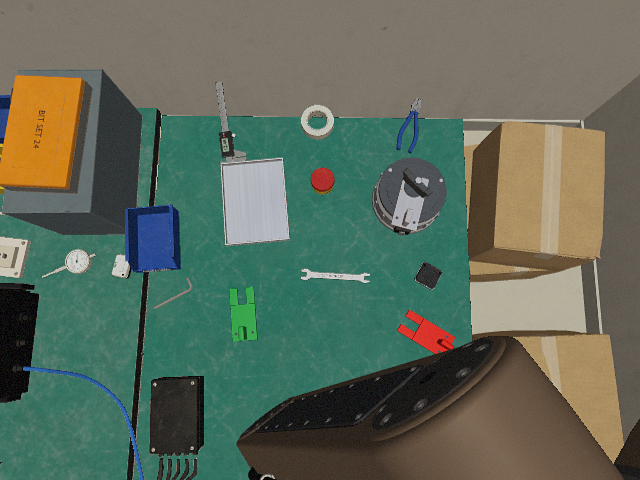

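View pics/scene0.png

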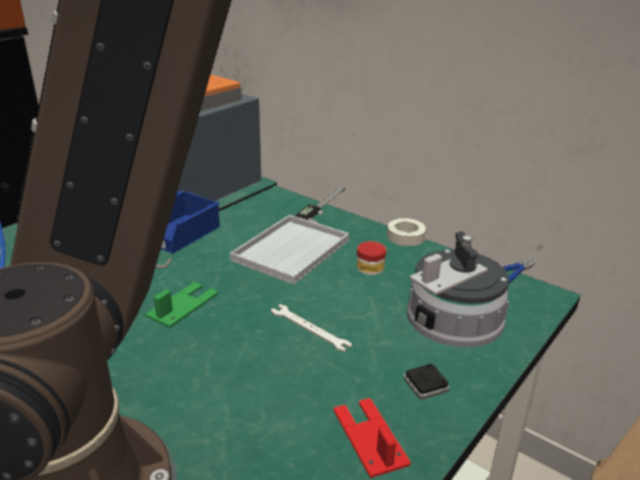

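Plate-shaped things in the top view: green (243,315), red (427,333), and bare steel (408,205) clamped under the wing nut on the grinder. The bare steel one fits the description. I'll confirm it in an enlarged crop.

```bash
python3 - <<'E'
from h import *
a=cv2.imread('pics/top0.png')[150:240,365:455]; b=cv2.imread('pics/scene0.png')[225:345,400:520]
z=lambda i:cv2.resize(i,(400,400),interpolation=cv2.INTER_CUBIC)
cv2.imwrite('pics/crop.png',np.hstack([z(a),z(b)]))
import pickle
c=pickle.load(open('top.pkl','rb'));im=c['image'];h=cv2.cvtColor(im,cv2.COLOR_BGR2HSV)
# tray
m=((h[...,1]<60)&(h[...,2]>120)).astype(np.uint8);m[:140]=0;m[260:]=0;m[:,:210]=0;m[:,300:]=0
k=max(cv2.findContours(m,0,2)[0],key=cv2.contourArea);R=cv2.minAreaRect(k);print('tray',R,ray(c,*R[0],.018),[ray(c,*p,.018)[:2].round(3) for p in cv2.boxPoints(R)])
m=((h[...,1]<40)&(h[...,2]>130)).astype(np.uint8);m[:150]=0;m[240:]=0;m[:,:370]=0;m[:,455:]=0
for k in cv2.findContours(m,0,2)[0]:
  if cv2.contourArea(k)>20: R=cv2.minAreaRect(k);print('steel',R,[ray(c,*p,.101)[:2].round(3) for p in cv2.boxPoints(R)])
E
```

```text
tray ((253.4178466796875, 196.20252990722656), (95.15874481201172, 64.56642150878906), 85.51539611816406) [0.60771149 0.1758251  0.018     ] [array([0.718, 0.266]), array([0.733, 0.112]), array([0.501, 0.088]), array([0.487, 0.237])]
steel ((406.0392150878906, 209.6365966796875), (54.04935073852539, 40.1593017578125), 43.02506637573242) [array([ 0.565, -0.097]), array([ 0.632, -0.157]), array([ 0.55 , -0.241]), array([ 0.485, -0.18 ])]
steel ((421.75860595703125, 180.60345458984375), (12.998673439025879, 6.870728015899658), 21.801410675048828) [array([ 0.621, -0.188]), array([ 0.636, -0.194]), array([ 0.625, -0.22 ]), array([ 0.611, -0.214])]
```

View pics/crop.png

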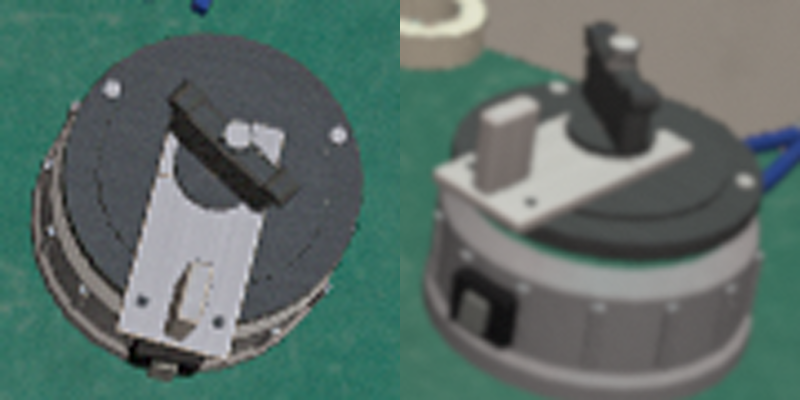

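The crop confirms it: the bare steel plate sits under the dark wing nut. In the top view the stud end is near (418.6,180.2) and the tab near (407,217). Next I'll triangulate the stud and tab from both views.

```bash
python3 - <<'E'
from h import *
import pickle
T=pickle.load(open('top.pkl','rb'));S=pickle.load(open('scene.pkl','rb'))
def P(c): 
    K=np.array([[c['fx'],0,c['cx']],[0,c['fy'],c['cy']],[0,0,1]]);return K@np.c_[c['R'],c['t']]
def tri(a,b):
    X=cv2.triangulatePoints(P(T),P(S),np.float32(a).reshape(2,1),np.float32(b).reshape(2,1))[:,0];return (X[:3]/X[3]).round(4)
q=lambda x,y:(365+x/4.444,150+y/4.444)
w=lambda x,y:(400+(x-400)/3.333,225+y/3.333)
print('stud',tri(q(238,134),w(624,42)),ray(T,*q(238,134),.152))
print('tab top',tri(q(197,290),w(508,112)), ray(T,*q(197,293),.143))
print('bar',[ray(T,*q(*p),.143)[:2].round(4) for p in((183,88),(292,190))])
print('plate edge',[ray(T,*q(*p),.101)[:2].round(4) for p in((120,330),(170,135),(230,357))])
print('tray',np.mean([ray(T,*p,.018)[:2] for p in((221,162),(284,157),(289,240),(226,245))],0),[ray(T,*p,.018)[:2].round(3) for p in((221,162),(284,157),(289,240),(226,245))])
print('pot',ray(T,322,180,.044))
E
```

```text
stud [ 0.6063 -0.1862  0.1538] [ 0.60715953 -0.18688839  0.152     ]
tab top [ 0.534  -0.1669  0.1407] [ 0.53308485 -0.16794436  0.143     ]
bar [array([ 0.6325, -0.1633]), array([ 0.5831, -0.2134])]
plate edge [array([ 0.5247, -0.1381]), array([ 0.6232, -0.164 ]), array([ 0.512, -0.191])]
tray [0.59768805 0.17173717] [array([0.691, 0.257]), array([0.706, 0.106]), array([0.504, 0.089]), array([0.49 , 0.235])]
pot [0.64079266 0.01423358 0.044     ]
```

Emit:
play_rows([
  {"slide": [-0.283, 0.164, -0.033], "delta_rot": [0, 0, 0], "fingers": 0.2},
  {"slide": [-0.283, 0.164, -0.033], "delta_rot": [0, 0, 0], "fingers": 0.2},
  {"slide": [-0.283, 0.164, -0.033], "delta_rot": [0, 0, 0], "fingers": 0.2},
  {"slide": [-0.283, 0.164, -0.033], "delta_rot": [0, 0, 0], "fingers": 0.2},
  {"slide": [-0.283, 0.164, -0.033], "delta_rot": [0, 0, 0], "fingers": 0.2},
  {"slide": [-0.283, 0.164, -0.033], "delta_rot": [0, 0, 0], "fingers": 0.2},
  {"slide": [-0.283, 0.164, -0.033], "delta_rot": [0, 0, 0], "fingers": 0.2},
  {"slide": [-0.283, 0.164, -0.033], "delta_rot": [0, 0, 0], "fingers": 0.2},
])

```text
time_s: 1.1
tcp_pos: [0.4809, -0.3352, 0.2661]
eef_rot: [180.0, -0.0, -160.4]
contact_force: [-0.0, -0.2, 0.2]
gripper_width: 0.0527
gripper_force: 0.0
```

Emit:
play_rows([
  {"slide": [-0.283, 0.164, -0.033], "delta_rot": [0, 0, 0], "fingers": 0.2},
  {"slide": [-0.283, 0.164, -0.033], "delta_rot": [0, 0, 0], "fingers": 0.2},
  {"slide": [-0.283, 0.164, -0.033], "delta_rot": [0, 0, 0], "fingers": 0.2},
  {"slide": [-0.283, 0.164, -0.033], "delta_rot": [0, 0, 0], "fingers": 0.2},
  {"slide": [0, 0, 0], "delta_rot": [0, 0, -1], "fingers": 0.2},
  {"slide": [0, 0, 0], "delta_rot": [0, 0, -1], "fingers": 0.2},
  {"slide": [0, 0, 0], "delta_rot": [0, 0, -1], "fingers": 0.2},
  {"slide": [0, 0, 0], "delta_rot": [0, 0, -1], "fingers": 0.2},
])

```text
time_s: 2.1
tcp_pos: [0.607, -0.1869, 0.2854]
eef_rot: [180.0, -0.0, -141.9]
contact_force: [0.2, 0.5, 0.6]
gripper_width: 0.0528
gripper_force: 0.0
```

Emit:
play_rows([
  {"slide": [0, 0, 0], "delta_rot": [0, 0, -1], "fingers": 0.2},
  {"slide": [0, 0, 0], "delta_rot": [0, 0, -0.54], "fingers": 0.2},
  {"slide": [0, 0, 0], "delta_rot": [0, 0, 0], "fingers": 0.2},
])

```text
time_s: 2.48
tcp_pos: [0.607, -0.187, 0.2855]
eef_rot: [180.0, -0.0, -135.0]
contact_force: [-0.0, -0.8, -0.5]
gripper_width: 0.0528
gripper_force: 0.0
```

```bash
python3 - <<'E'
from h import *
import pickle
c=cap('wrist','w1.png');pickle.dump(c,open('w1.pkl','wb'));s=r.get_state()
print(s['tcp_pos'],s['eef_rot'],s['joints'],s['gripper_width'],-c['R'].T@c['t'])
print('stud',proj(c,(.6067,-.1866,.152)),'tab',proj(c,(.5335,-.1675,.143)))
E
```

```text
[ 0.60705833 -0.18704074  0.28562635] [ 1.79971183e+02 -1.91205636e-02 -1.35083261e+02] [ 4.45264824e-01  1.51209489e+01  6.46024902e-01 -7.40267712e-03
 -7.55589083e+01 -4.55266823e+01] 0.05272489138175116 [ 0.55831269 -0.2353902   0.44281497]
stud (np.float64(311.69152693792546), np.float64(223.64342669306708)) tab (np.float64(388.7481238041564), np.float64(177.06426447815215))
```

View pics/w1.png

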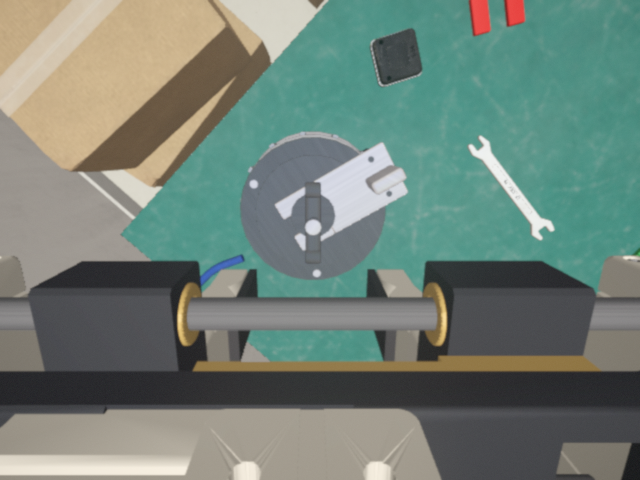

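Wrist view: bar vertical in the image from (313,183) to (313,263), so it's aligned with the tool's x. The stud end is at (313,227), within about 2 mm of my estimate. Bringing the gripper down onto the nut.

Emit:
play_rows([
  {"slide": [0, 0, 0.25], "delta_rot": [0, 0, 0], "fingers": 0.2},
  {"slide": [0, 0, 0.25], "delta_rot": [0, 0, 0], "fingers": 0.2},
  {"slide": [0, 0, 0.25], "delta_rot": [0, 0, 0], "fingers": 0.2},
  {"slide": [0, 0, 0.25], "delta_rot": [0, 0, 0], "fingers": 0.2},
  {"slide": [0, 0, 0.14], "delta_rot": [0, 0, 0], "fingers": 0.2},
  {"slide": [0, 0, 0], "delta_rot": [0, 0, 0], "fingers": 0.2},
])

```text
time_s: 3.28
tcp_pos: [0.6059, -0.187, 0.1131]
eef_rot: [179.8, -0.1, -135.1]
contact_force: [-0.4, -0.3, 0.2]
gripper_width: 0.0523
gripper_force: 0.0
```

Emit:
play_rows([
  {"slide": [0, 0, 0], "delta_rot": [0, 0, 0], "fingers": -1},
  {"slide": [0, 0, 0], "delta_rot": [0, 0, 0], "fingers": -1},
  {"slide": [0, 0, 0], "delta_rot": [0, 0, 0], "fingers": -1},
  {"slide": [0, 0, 0], "delta_rot": [0, 0, 0], "fingers": -1},
  {"slide": [0, 0, 0], "delta_rot": [0, 0, 0], "fingers": -1},
], squeeze=35)

```text
time_s: 3.9
tcp_pos: [0.6064, -0.1863, 0.1153]
eef_rot: [179.9, -0.0, -135.0]
contact_force: [-2.3, 5.7, 4.1]
gripper_width: 0.0138
gripper_force: 35.0
```

Grip width is 13.8 mm, so the bar is held. Turning clockwise, rising with the thread.

Emit:
play_rows([
  {"slide": [0, 0, -0.001], "delta_rot": [0, 0, 1], "fingers": -1},
  {"slide": [0, 0, -0.001], "delta_rot": [0, 0, 1], "fingers": -1},
  {"slide": [0, 0, -0.001], "delta_rot": [0, 0, 1], "fingers": -1},
  {"slide": [0, 0, -0.001], "delta_rot": [0, 0, 1], "fingers": -1},
])

```text
time_s: 4.4
tcp_pos: [0.6059, -0.1857, 0.1156]
eef_rot: [179.9, -0.1, -153.5]
contact_force: [-6.2, 9.2, 4.4]
gripper_width: 0.0139
gripper_force: 35.0
```

Emit:
play_rows([
  {"slide": [0, 0, -0.001], "delta_rot": [0, 0, 1], "fingers": -1},
  {"slide": [0, 0, -0.001], "delta_rot": [0, 0, 1], "fingers": -1},
  {"slide": [0, 0, -0.001], "delta_rot": [0, 0, 1], "fingers": -1},
  {"slide": [0, 0, -0.001], "delta_rot": [0, 0, 1], "fingers": -1},
  {"slide": [0, 0, -0.001], "delta_rot": [0, 0, 1], "fingers": -1},
  {"slide": [0, 0, -0.001], "delta_rot": [0, 0, 1], "fingers": -1},
  {"slide": [0, 0, -0.001], "delta_rot": [0, 0, 1], "fingers": -1},
  {"slide": [0, 0, -0.001], "delta_rot": [0, 0, 1], "fingers": -1},
])

```text
time_s: 5.4
tcp_pos: [0.6058, -0.1842, 0.1166]
eef_rot: [179.8, -0.2, 169.9]
contact_force: [-6.7, 15.8, 7.2]
gripper_width: 0.0143
gripper_force: 35.0
```

Emit:
play_rows([
  {"slide": [0.004, 0.018, -0.001], "delta_rot": [0, 0, 1], "fingers": -1},
  {"slide": [0, 0, -0.001], "delta_rot": [0, 0, 1], "fingers": -1},
  {"slide": [0, 0, -0.001], "delta_rot": [0, 0, 1], "fingers": -1},
  {"slide": [0, 0, -0.001], "delta_rot": [0, 0, 1], "fingers": -1},
  {"slide": [0, 0, -0.001], "delta_rot": [0, 0, 1], "fingers": -1},
  {"slide": [0, 0, -0.001], "delta_rot": [0, 0, 1], "fingers": -1},
  {"slide": [0, 0, -0.001], "delta_rot": [0, 0, 1], "fingers": -1},
  {"slide": [0, 0, -0.001], "delta_rot": [0, 0, 1], "fingers": -1},
])

```text
time_s: 6.4
tcp_pos: [0.6066, -0.1828, 0.1178]
eef_rot: [180.0, -0.1, 133.2]
contact_force: [-1.4, 8.4, 1.6]
gripper_width: 0.0137
gripper_force: 35.0
```

Emit:
play_rows([
  {"slide": [0, 0, -0.001], "delta_rot": [0, 0, 1], "fingers": -1},
  {"slide": [0, 0, -0.001], "delta_rot": [0, 0, 1], "fingers": -1},
  {"slide": [0, 0, -0.001], "delta_rot": [0, 0, 1], "fingers": -1},
  {"slide": [0, 0, -0.001], "delta_rot": [0, 0, 1], "fingers": -1},
  {"slide": [0, 0, -0.001], "delta_rot": [0, 0, 1], "fingers": -1},
  {"slide": [0, 0, -0.001], "delta_rot": [0, 0, 1], "fingers": -1},
  {"slide": [0, 0, -0.001], "delta_rot": [0, 0, 0.9], "fingers": -1},
  {"slide": [0, 0, 0], "delta_rot": [0, 0, 0], "fingers": -1},
])

```text
time_s: 7.4
tcp_pos: [0.6078, -0.1823, 0.1188]
eef_rot: [179.9, -0.1, 101.6]
contact_force: [2.0, 9.1, -1.2]
gripper_width: 0.0135
gripper_force: 35.0
```

Emit:
play_rows([
  {"slide": [0, 0, 0], "delta_rot": [0, 0, 0], "fingers": -1},
  {"slide": [0, 0, 0], "delta_rot": [0, 0, 0], "fingers": -0.2},
  {"slide": [0, 0, 0], "delta_rot": [0, 0, 0], "fingers": -0.2},
  {"slide": [0, 0, 0], "delta_rot": [0, 0, 0], "fingers": -0.2},
])

```text
time_s: 7.9
tcp_pos: [0.607, -0.1846, 0.1191]
eef_rot: [-180.0, 0.0, 101.7]
contact_force: [0.2, -0.2, -0.3]
gripper_width: 0.034
gripper_force: 0.0
```

```bash
python3 - <<'E'
from h import *
s=r.get_state();print(s['tcp_pos'],s['eef_rot'],s['joints'],s['contact_force'])
E
```

```text
[ 0.60701144 -0.18458405  0.11906543] [-1.79996727e+02  9.06276379e-03  1.01663255e+02] [ 6.88315311e-01  2.16143873e+01 -1.26516103e+01  1.15193282e-02
 -5.57354907e+01 -1.69031546e+02] [ 0.17605824 -0.20803949 -0.34410758]
```

Emit:
play_rows([
  {"slide": [0, 0, -0.28], "delta_rot": [0, 0, 0], "fingers": -0.2},
  {"slide": [0, 0, -0.28], "delta_rot": [0, 0, 0], "fingers": -0.2},
  {"slide": [0, 0, -0.28], "delta_rot": [0, 0, -1], "fingers": -0.2},
  {"slide": [0, 0, -0.25], "delta_rot": [0, 0, -1], "fingers": -0.2},
  {"slide": [0, 0, 0], "delta_rot": [0, 0, -1], "fingers": -0.2},
  {"slide": [0, 0, 0], "delta_rot": [0, 0, -1], "fingers": -0.2},
  {"slide": [0, 0, 0], "delta_rot": [0, 0, -1], "fingers": -0.2},
  {"slide": [0, 0, 0], "delta_rot": [0, 0, -1], "fingers": -0.2},
])

```text
time_s: 8.9
tcp_pos: [0.6069, -0.1846, 0.2825]
eef_rot: [-180.0, 0.0, 129.3]
contact_force: [0.0, -0.5, 0.4]
gripper_width: 0.0349
gripper_force: 0.0
```

Emit:
play_rows([
  {"slide": [0, 0, 0], "delta_rot": [0, 0, -1], "fingers": -0.2},
  {"slide": [0, 0, 0], "delta_rot": [0, 0, -1], "fingers": -0.2},
  {"slide": [0, 0, 0], "delta_rot": [0, 0, -1], "fingers": -0.2},
  {"slide": [0, 0, 0], "delta_rot": [0, 0, -1], "fingers": -0.2},
  {"slide": [0, 0, 0], "delta_rot": [0, 0, -1], "fingers": -0.2},
  {"slide": [0, 0, 0], "delta_rot": [0, 0, -1], "fingers": -0.2},
  {"slide": [0.25, 0, 0], "delta_rot": [0, 0, -1], "fingers": -0.2},
  {"slide": [0.25, 0, 0], "delta_rot": [0, 0, -1], "fingers": -0.2},
])

```text
time_s: 9.9
tcp_pos: [0.5362, -0.1574, 0.2819]
eef_rot: [-180.0, -0.1, 166.0]
contact_force: [-0.5, 0.7, 0.9]
gripper_width: 0.0352
gripper_force: 0.0
```

Emit:
play_rows([
  {"slide": [0, 0, 0], "delta_rot": [0, 0, 0], "fingers": -0.2},
])

```text
time_s: 10.02
tcp_pos: [0.5353, -0.1572, 0.2836]
eef_rot: [180.0, 0.1, 165.9]
contact_force: [1.2, -0.1, 0.5]
gripper_width: 0.0348
gripper_force: 0.0
```

```bash
python3 - <<'E'
from h import *
import pickle
c=cap('wrist');pickle.dump(c,open('w2.pkl','wb'));s=r.get_state()
print(s['tcp_pos'],s['eef_rot'])
a=c['image'][:300,160:560];cv2.imwrite('pics/w2.png',cv2.resize(a,(800,600),interpolation=cv2.INTER_CUBIC))
for n,p in dict(stud=(.607,-.1846,.152),tab=(.5335,-.1665,.143)).items(): print(n,proj(c,p))
E
```

```text
[ 0.53650698 -0.1574097   0.28343708] [1.79982110e+02 8.79237338e-02 1.65854647e+02]
stud (np.float64(300.98697276514804), np.float64(306.86453584616777))
tab (np.float64(300.16958674276145), np.float64(222.65194524785525))
```

View pics/w2.png

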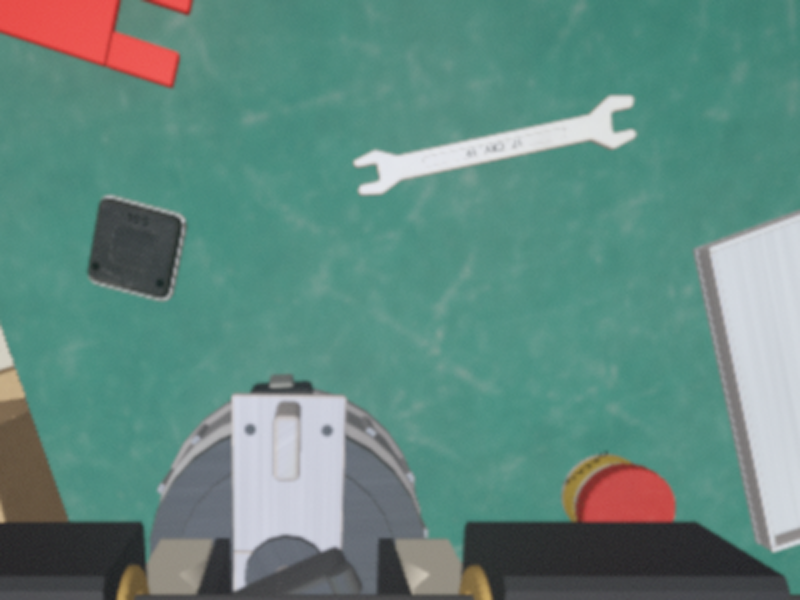

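Wrist view: plate edges are vertical in the image, so the tool yaw matches. The tab top is centred at crop (286,448), full-frame pixel (303,224), about 7 mm to the tool's -y side. Shifting and descending.

Emit:
play_rows([
  {"slide": [-0.005, -0.047, 0.2], "delta_rot": [0, 0, 0], "fingers": -0.2},
  {"slide": [0, 0, 0.25], "delta_rot": [0, 0, 0], "fingers": -0.2},
  {"slide": [0, 0, 0.25], "delta_rot": [0, 0, 0], "fingers": -0.2},
  {"slide": [0, 0, 0.25], "delta_rot": [0, 0, 0], "fingers": -0.2},
  {"slide": [0, 0, 0.2], "delta_rot": [0, 0, 0], "fingers": -0.2},
  {"slide": [0, 0, 0.03], "delta_rot": [0, 0, 0], "fingers": -0.2},
  {"slide": [0, 0, 0], "delta_rot": [0, 0, 0], "fingers": -0.2},
])

```text
time_s: 10.95
tcp_pos: [0.5369, -0.1647, 0.1059]
eef_rot: [-180.0, 0.0, 165.8]
contact_force: [0.4, -0.5, 0.6]
gripper_width: 0.0351
gripper_force: 0.0
```

Emit:
play_rows([
  {"slide": [0, 0, 0], "delta_rot": [0, 0, 0], "fingers": -1},
  {"slide": [0, 0, 0], "delta_rot": [0, 0, 0], "fingers": -1},
  {"slide": [0, 0, 0], "delta_rot": [0, 0, 0], "fingers": -1},
  {"slide": [0, 0, 0], "delta_rot": [0, 0, 0], "fingers": -1},
], squeeze=50)

```text
time_s: 11.45
tcp_pos: [0.5365, -0.1645, 0.1063]
eef_rot: [180.0, 0.1, 165.9]
contact_force: [-2.3, 1.3, 5.1]
gripper_width: 0.0116
gripper_force: 49.8
```

Emit:
play_rows([
  {"slide": [0, 0, -0.008], "delta_rot": [0, 0, 0], "fingers": -1},
  {"slide": [0.07, 0, 0], "delta_rot": [0, 0, 0], "fingers": -1},
  {"slide": [0.07, 0, 0], "delta_rot": [0, 0, 0], "fingers": -1},
  {"slide": [0.07, 0, 0], "delta_rot": [0, 0, 0], "fingers": -1},
])

```text
time_s: 11.95
tcp_pos: [0.5043, -0.1565, 0.1065]
eef_rot: [-180.0, -0.0, 165.8]
contact_force: [0.4, -0.5, -1.6]
gripper_width: 0.0118
gripper_force: 49.8
```

Emit:
play_rows([
  {"slide": [0.08, 0, 0], "delta_rot": [0, 0, 0], "fingers": -1},
  {"slide": [0.08, 0, 0], "delta_rot": [0, 0, 0], "fingers": -1},
  {"slide": [0.08, 0, 0], "delta_rot": [0, 0, 0], "fingers": -1},
  {"slide": [0.08, 0, 0], "delta_rot": [0, 0, 0], "fingers": -1},
  {"slide": [0, 0, 0], "delta_rot": [0, 0, 0], "fingers": -1},
])

```text
time_s: 12.58
tcp_pos: [0.4582, -0.1448, 0.1069]
eef_rot: [180.0, 0.0, 165.9]
contact_force: [0.3, 0.0, -1.5]
gripper_width: 0.012
gripper_force: 49.8
```

Plate drawn 80 mm clear. Lift, carry across and align with the tray.

Emit:
play_rows([
  {"slide": [0, 0, -0.1], "delta_rot": [0, 0, 0], "fingers": -1},
  {"slide": [0, 0, -0.1], "delta_rot": [0, 0, 0], "fingers": -1},
  {"slide": [0, 0, -0.1], "delta_rot": [0, 0, 0], "fingers": -1},
  {"slide": [0, 0, -0.1], "delta_rot": [0, 0, 0], "fingers": -1},
  {"slide": [0, 0.13, 0], "delta_rot": [0, 0, 0], "fingers": -1},
  {"slide": [0, 0.25, 0], "delta_rot": [0, 0, 0], "fingers": -1},
  {"slide": [0, 0.25, 0], "delta_rot": [0, 0, 0], "fingers": -1},
  {"slide": [0, 0.25, 0], "delta_rot": [0, 0, 0], "fingers": -1},
])

```text
time_s: 13.58
tcp_pos: [0.4917, -0.0159, 0.1674]
eef_rot: [180.0, 0.0, 165.8]
contact_force: [1.0, -0.6, -1.4]
gripper_width: 0.0116
gripper_force: 49.8
```

Emit:
play_rows([
  {"slide": [-0.03, 0.25, 0], "delta_rot": [0, 0, 0], "fingers": -1},
  {"slide": [-0.03, 0.25, 0], "delta_rot": [0, 0, 0], "fingers": -1},
  {"slide": [-0.03, 0.25, 0], "delta_rot": [0, 0, 0], "fingers": -1},
  {"slide": [-0.03, 0.25, 0], "delta_rot": [0, 0, 0], "fingers": -1},
  {"slide": [0, 0.2, 0], "delta_rot": [0, 0, 0], "fingers": -1},
  {"slide": [0, 0.1, 0], "delta_rot": [0, 0, 0], "fingers": -1},
  {"slide": [0, 0, 0], "delta_rot": [0, 0, -0.7], "fingers": -1},
  {"slide": [0, 0, 0], "delta_rot": [0, 0, -0.7], "fingers": -1},
])

```text
time_s: 14.58
tcp_pos: [0.5563, 0.1675, 0.1669]
eef_rot: [-180.0, -0.0, 172.4]
contact_force: [0.2, 0.6, -0.7]
gripper_width: 0.0118
gripper_force: 49.8
```

Emit:
play_rows([
  {"slide": [0, 0, 0], "delta_rot": [0, 0, -0.7], "fingers": -1},
  {"slide": [0, 0, 0], "delta_rot": [0, 0, -0.7], "fingers": -1},
  {"slide": [0, 0, 0], "delta_rot": [0, 0, -0.7], "fingers": -1},
  {"slide": [0, 0, 0], "delta_rot": [0, 0, -0.78], "fingers": -1},
  {"slide": [0, 0, 0], "delta_rot": [0, 0, 0], "fingers": -1},
])

```text
time_s: 15.2
tcp_pos: [0.5564, 0.1673, 0.167]
eef_rot: [180.0, -0.0, -174.6]
contact_force: [0.9, -0.1, -0.8]
gripper_width: 0.0121
gripper_force: 49.8
```

```bash
python3 - <<'E'
from h import *
a=cap('top')['image'][130:270,200:400]; b=cap('scene')['image'][130:330,200:520]
cv2.imwrite('pics/carry.png',np.vstack([cv2.resize(a,(430,300)),cv2.resize(b,(430,300))]))
s=r.get_state();print(s['tcp_pos'],s['eef_rot'],s['contact_force'])
E
```

```text
[0.55640138 0.16739732 0.16691025] [ 1.79999089e+02 -1.91528443e-04 -1.74631749e+02] [ 0.09282586 -0.37460108 -1.60507875]
```

View pics/carry.png

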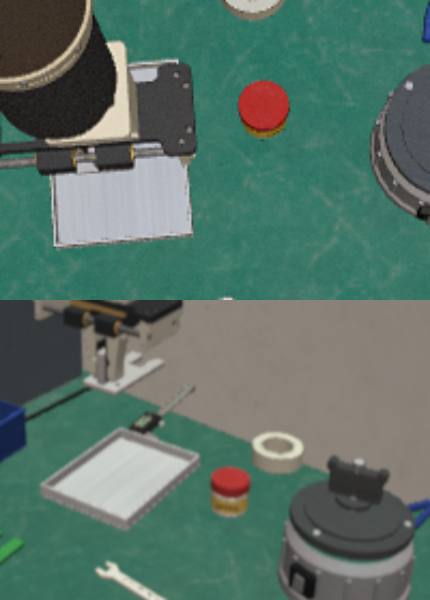

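Plate level in the gripper above the tray, pot undisturbed, nut turned. Lowering.

Emit:
play_rows([
  {"slide": [0, 0, 0.2], "delta_rot": [0, 0, 0], "fingers": -1},
  {"slide": [0, 0, 0.2], "delta_rot": [0, 0, 0], "fingers": -1},
  {"slide": [0, 0, 0.2], "delta_rot": [0, 0, 0], "fingers": -1},
  {"slide": [0, 0, 0.2], "delta_rot": [0, 0, 0], "fingers": -1},
  {"slide": [0, 0, 0.12], "delta_rot": [0, 0, 0], "fingers": -1},
  {"slide": [0, 0, 0.06], "delta_rot": [0, 0, 0], "fingers": -1},
  {"slide": [0, 0, 0], "delta_rot": [0, 0, 0], "fingers": -1},
])

```text
time_s: 16.18
tcp_pos: [0.5563, 0.1675, 0.0195]
eef_rot: [-180.0, -0.0, -174.6]
contact_force: [0.2, 0.4, -0.9]
gripper_width: 0.0118
gripper_force: 49.8
```

Emit:
play_rows([
  {"slide": [0, 0, 0.01], "delta_rot": [0, 0, 0], "fingers": -1},
  {"slide": [0, 0, 0.01], "delta_rot": [0, 0, 0], "fingers": -1},
  {"slide": [0, 0, 0.008], "delta_rot": [0, 0, 0], "fingers": -1},
  {"slide": [0, 0, 0], "delta_rot": [0, 0, 0], "fingers": -1},
])

```text
time_s: 16.68
tcp_pos: [0.5565, 0.1677, 0.0156]
eef_rot: [180.0, 0.0, -174.5]
contact_force: [0.4, -0.6, -1.4]
gripper_width: 0.0116
gripper_force: 49.8
```

Emit:
play_rows([
  {"slide": [0, 0, 0.004], "delta_rot": [0, 0, 0], "fingers": -1},
  {"slide": [0, 0, 0.004], "delta_rot": [0, 0, 0], "fingers": -1},
  {"slide": [0, 0, 0], "delta_rot": [0, 0, 0], "fingers": -1},
])

```text
time_s: 17.05
tcp_pos: [0.5565, 0.1677, 0.0153]
eef_rot: [180.0, 0.0, -174.5]
contact_force: [-3.8, 0.2, 9.2]
gripper_width: 0.012
gripper_force: 49.8
```

Contact at 9 N, with the plate resting on the tray floor. Releasing and retreating.

Emit:
play_rows([
  {"slide": [0, 0, -0.003], "delta_rot": [0, 0, 0], "fingers": -1},
  {"slide": [0, 0, 0], "delta_rot": [0, 0, 0], "fingers": -0.2},
  {"slide": [0, 0, 0], "delta_rot": [0, 0, 0], "fingers": -0.2},
  {"slide": [0, 0, 0], "delta_rot": [0, 0, 0], "fingers": -0.2},
])

```text
time_s: 17.55
tcp_pos: [0.5565, 0.1677, 0.0146]
eef_rot: [-180.0, -0.0, -174.5]
contact_force: [1.3, 0.6, 0.1]
gripper_width: 0.0331
gripper_force: 0.0
```

Emit:
play_rows([
  {"slide": [0, 0, -0.05], "delta_rot": [0, 0, 0], "fingers": -0.2},
  {"slide": [0, 0, -0.2], "delta_rot": [0, 0, 0], "fingers": -0.2},
  {"slide": [0, 0, -0.3], "delta_rot": [0, 0, 0], "fingers": -0.2},
  {"slide": [0, 0, -0.3], "delta_rot": [0, 0, 0], "fingers": -0.2},
  {"slide": [0, 0, -0.3], "delta_rot": [0, 0, 0], "fingers": -0.2},
  {"slide": [0.2, 0, 0], "delta_rot": [0, 0, 0], "fingers": -0.2},
  {"slide": [0, 0, 0], "delta_rot": [0, 0, 0], "fingers": -0.2},
])

```text
time_s: 18.42
tcp_pos: [0.5254, 0.1646, 0.1886]
eef_rot: [179.9, 0.1, -174.5]
contact_force: [0.6, -0.0, -0.1]
gripper_width: 0.0355
gripper_force: 0.0
```

```bash
python3 - <<'E'
from h import *
a=cap('wrist')['image']; b=cap('scene')['image'][150:390,200:520]
cv2.imwrite('pics/end.png',np.hstack([cv2.resize(a,(400,300)),cv2.resize(b,(400,300))]))
s=r.get_state();print(s['tcp_pos'],s['contact_force'],s['time_s'])
E
```

```text
[0.52664519 0.16490954 0.18785567] [-0.38103662  0.26470113  0.46136623] 18.525
```

View pics/end.png

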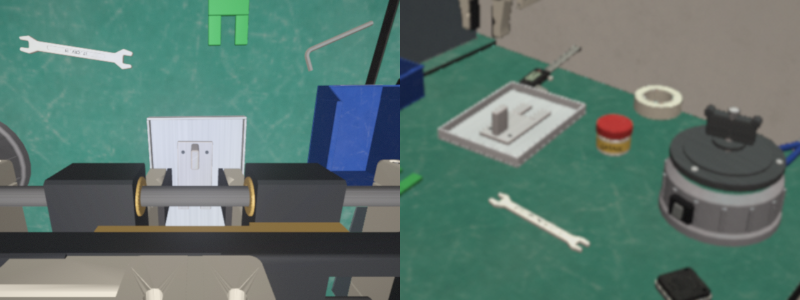

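The plate lies flat in the middle of the tray with its tab up (scene crop around (510,125)). The bystanders haven't moved, and the arm is clear of everything.

```bash
python3 -c "
from plant import r
print(r.close_job())"
```

```text
the job is handed in; nothing more can be done
None
```

The job is handed in with no verdict returned: the tool turned the nut about 2.15 rad clockwise, and the bare steel plate lies flat in the tray, tab up, with the pot, spanner and sample undisturbed (18.5 s of the 67 s used).

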